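# Lock a sample vial in a split clamp

## Robot

A 7-joint arm with a two-finger parallel gripper is mounted at the origin on a cart in front of the work surface, level with it; the furniture and walls round the work are solid. World frame = base frame: x ahead of the robot, y to its left, z up, the work surface at z = 0. Lengths are in m, angles in rad, forces in N, time in s.
With the tool pointing down it reaches from about 0.4 to 0.85 m from the base axis. Payload 10.4 kg.
Tool frame: the origin (TCP) lies on the mounting face of the last link; the fingertips stand 173 mm ahead of it and the grasp point (between the pads) lies 155 mm ahead of it; z points along the fingers, y is the direction in which the jaws open and shut (so a half turn about z gives the same grasp; the last joint's range is limited). The gripper opens to 85 mm and grips with 20 to 120 N. Pads are 22 mm wide; open, the fingers measure 114 mm over their backs; the gripper's body (76 mm by 85 mm) begins 54 mm behind the grasp point. The pads swing forward as they close: fully open they stand 13 mm farther back than shut.
Start: joints at [-1.193, 0.332, -0.065, 1.46, 0.022, 1.35, -0.088], TCP at [0.244, 0.575, 0.405] pointing down, gripper open.
Joint ranges: [-2.6, 2.6], [-0.5, 2.12], [-1.47, 1.34], [0.16, 2.42], [-1.27, 4.41], [0.06, 2.06], [-2.6, 2.6]. Speed limits (rad/s): [2.22, 2.22, 2.79, 2.79, 3.14, 3.14, 3.14].

## Interface

Orientations are given as a unit quaternion [x, y, z, w].
In Python, from cell import sense, vision, arm gives the robot as it stands.
- The arm moves only by the tool apply_moves, never from a script. Its argument "increments" is a list of rows, each an object of numbers: "x", "y", "z": the shift along the tool's x, y, z in cm; "rx", "ry", "rz": the turn, a rotation vector about the tool's x, y, z in rad. A call has 1 to 12 rows; each row shifts and turns the commanded pose from where the row before left it, along the tool's axes as they then stand; what a row does not reach is not made up. A row lasts 1/8 s, in which the tool goes at most 62.5 mm and 10.7 degrees, less where a joint would pass 70% of its speed; a pose out of reach is approached as far as the arm can. A call with a gripper value outside its range is refused whole. "hand" is the opening, from 0 (shut) to 1 (fully open), set as the call begins (left out, the last holds). The fingers move at their own pace and stop on an object; "grip_force" is the grip in N (left out, the last holds). Time passes only in rows, so rows that do not move let the fingers close. It gives the time, the measured TCP pose, the force and the opening at its end, in the units of the state.
- sense(): the state, without advancing time (a new reading comes with each control period).
- vision.grab_frame(name): name is "scene" or "top" or "wrist"; returns (picture, depth): 480x640x3 uint8, red, green, blue; 480x640 float32, m along the optical axis (not along the pixel's ray), 0 where there is no reading.
- vision.camera_info(name): a dict with "fx", "fy", "cx", "cy" (pixels), "k1" (the pictures are not rectified: a ray, as slopes to the right and down, at radius r is drawn at 1 + k1 r^2 times it, then the intrinsics apply), "camera_from_world" (4x4, takes a point from world to camera coordinates). Camera axes: x right, y down, z forward; pixel columns grow to the right and rows downward; lengths in m; the calibration is good to about 2 mm. A picture is of the moment at which its call begins: read the wrist's pose just before it. camera_info takes no time and is no camera call; for the wrist camera it gives the pose at the moment of the call.
- arm.hand_in(): hands the job in, once; it reports no verdict.
The state is a dict: "t": time; "qpos": joint angles; "qvel": joint speeds; "joint_torque": joint torques, N m; "ee_pos": TCP position; "eef_rot": TCP orientation; "wrist_force": force on the tool from outside, world axes, zero at the start; "torque": the same for the moment, N m; "opening": finger opening in m.
Only numpy, scipy, OpenCV 4.12 (cv2) and the standard library are available. Lean on these libraries where they do the work, as an engineer would, in place of code of your own. Each camera call takes 0.05 s, during which the arm holds its last target. There are 200 camera calls.

## Task

The sample vial stands in the open split clamp. Swing the hinged half fully shut round it, then put the yellow-headed lock pin down through the holes of both lugs until its collar is home, and let go of the pin. Finish by squeezing the clamp's two red pads together between the fingers and stay like that, still holding the halves firmly shut; leave the vial standing and the petri dish where it is.

Things in the scene. Friction and masses are not known exactly. Their poses are not given: they have to be found in the camera images.
- clamp: Split vial clamp screwed to the bench, grey base plate 150 x 100 x 8 mm (x -80 to +70). Origin: bench level, under the vial groove's axis; z up. The halves part along y = 0: fixed half on -y, hinged half on +y; shut, each is an aluminium block x -26 to +26, 22 mm deep in y, z 11 to 45 mm, groove 28 mm across. Hinge at the +x end, lugs with the pin hole at the -x end.
- jaw (a joint): Angle of the hinged half, rad, about the vertical hinge axis at clamp x = +40 mm, y = 0. 0: fully shut (a stop), the lug holes line up; grows as the free end swings out to the clamp's +y, at most 1.0. Stiff hinge (about 0.12 N m friction, no spring): stays where it is left.
- pad_fixed: Springy red pad, 28 x 4 x 28 mm, on the outside of the fixed half; gives up to 2 mm when pressed (8 N). Origin: its centre, 8 mm towards -x and 24 mm towards -y from the clamp's origin, 29 mm above the bench; its outer face looks to the clamp's -y.
- pad_moving: Springy red pad, 28 x 4 x 28 mm, on the outside of the hinged half; gives up to 2 mm when pressed (8 N). Origin: its centre, 48 mm from the hinge axis along the half and 24 mm outwards, 29 mm above the bench; it turns with the half, its +y is its outward normal. Shut, the outer faces of the two pads are 52 mm apart.
- pin_hole (a point): Mouth of the pin hole when shut: on the hole axis (clamp x = -48 mm, y = 0), top face of the upper lug, 38 mm above the bench; fixed to the clamp, does not swing. Each lug is 32 x 28 x 12 mm with a 13 mm vertical through hole: the fixed one at z 12 to 24 mm, the hinged half's above it at z 26 to 38 mm.
- pin: Lock pin, upright, about 50 g: steel shaft 10 mm diameter x 28 mm with a 4 mm chamfered foot, collar 22 mm diameter x 4 mm, yellow round head 16 mm diameter x 24 mm with black rings; 56 mm in all. Origin: at the foot, on the axis; z towards the head. Home in the clamp the collar rests on the upper lug, the origin 10 mm above the bench.
- pin_block: Blue parking block 50 x 50 x 34 mm, fixed to the bench, with a hole 12 mm wide and 30 mm deep in which the pin stands at the start, its collar on the block. Origin: centre of its underside.
- sample_vial: The capped sample vial in the clamp, 22 mm diameter, 59 mm tall, loose, standing on the base plate. Origin: centre of its underside; z up.
- petri_dish: Petri dish, 60 mm diameter, 16 mm high, loose on the bench (bystander). Origin: centre of its underside. Note: besides it, a tall fixed titrator fills the right of the bench (about x 0.33 to 0.78 m, y below -0.33 m): draw the arm back towards the base before swinging past it.
Not all that is in view belongs to the job. What is meant by the pin is not green or pink, and is the smaller of those in its own colour.

How it is judged:
By the outcome, as a careful person would: the job done as asked, in the order asked, and still so for the second after the job is handed in, while the arm keeps its last pose, push and grip.
It also fails if it takes over 64 s, if anything falls off the work surface, if the arm or the gripper's body presses on something with over 40 N, if the wrist force passes 120 N, or if a joint passes its speed limit or range.

## Working session

There is one attempt and no reset: what is moved stays moved. The work goes in short steps, Python scripts to look and compute and a tool call to move; the robot and the scene stay as the last step left them, time stands still between calls to the robot, and variables do not carry over. Pictures are saved under pics/ and viewed, about 8 in all and at most 12, crops included, and the job is handed in when it is done.

Besides the shell and the picture viewer there is one more tool, called after "Call:" as name(argument=value, ...) on one line, values as JSON. apply_moves: Moves the arm, as the interface text tells. Its arguments: {"type":"object","properties":{"increments":{"type":"array"},"hand":{"type":"number"},"grip_force":{"type":"number"}},"required":["increments"]}

```bash
ls; mkdir -p pics; cat > h.py <<'E'
import numpy as np, cv2
from cell import sense, vision, arm
from scipy.spatial.transform import Rotation as R
def grab(n):
    ci=vision.camera_info(n); p,d=vision.grab_frame(n); return p,d,ci
def ray(ci,u,v):
    a=np.array([(u-ci["cx"])/ci["fx"],(v-ci["cy"])/ci["fy"]]); s=a.copy()
    for _ in range(20): s=a/(1+ci["k1"]*(s@s))
    M=np.array(ci["camera_from_world"]); W=np.linalg.inv(M)
    return W[:3,3], W[:3,:3]@np.array([s[0],s[1],1.])
def onz(ci,u,v,z):
    o,d=ray(ci,u,v); return o+d*(z-o[2])/d[2]
def dep(ci,u,v,D):
    o,d=ray(ci,u,v); return o+d*D
def proj(ci,p):
    M=np.array(ci["camera_from_world"]); c=M[:3,:3]@np.array(p)+M[:3,3]; s=c[:2]/c[2]; s=s*(1+ci["k1"]*(s@s))
    return s*[ci["fx"],ci["fy"]]+[ci["cx"],ci["cy"]]
def save(n,p): cv2.imwrite("pics/"+n,cv2.cvtColor(p,cv2.COLOR_RGB2BGR))
E
python3 - <<'E'
from h import *
import pickle
for n in("top","scene"):
    p,d,ci=grab(n); save(n+"0.png",p); pickle.dump((p,d,ci),open(n+"0.pkl","wb"))
    print(n,ci)
s=sense();print({k:np.round(v,3) for k,v in s.items()})
E
```

```text
pics
top {'fx': 574.7169360221988, 'fy': 574.7169360221988, 'cx': 314.9929722099462, 'cy': 235.92882190822132, 'k1': 0.006245824001121704, 'camera_from_world': array([[-0.02372561, -0.99924599, -0.03073364,  0.08683344],
       [-0.99868126,  0.02508983, -0.04479102,  0.55557279],
       [ 0.04552835,  0.02963042, -0.99852351,  1.05030793],
       [ 0.        ,  0.        ,  0.        ,  1.        ]])}
scene {'fx': 585.7641121143545, 'fy': 585.7641121143545, 'cx': 319.9840862199362, 'cy': 238.1851197395177, 'k1': -0.10543059712060691, 'camera_from_world': array([[-0.82448985, -0.5657023 , -0.01404974,  0.4827869 ],
       [-0.4161584 ,  0.6229852 , -0.66234555,  0.25817167],
       [ 0.38344318, -0.54025027, -0.74906674,  0.7366173 ],
       [ 0.        ,  0.        ,  0.        ,  1.        ]])}
{'t': np.float64(0.1), 'qpos': array([-1.193,  0.333, -0.065,  1.461,  0.022,  1.35 , -0.088]), 'qvel': array([-0.001, -0.   , -0.   , -0.003,  0.   , -0.001,  0.001]), 'joint_torque': array([ 1.0000e-03, -6.2675e+01,  4.9000e-02, -3.9243e+01,  1.6000e-02,
        7.0000e-03, -0.0000e+00]), 'ee_pos': array([0.244, 0.575, 0.404]), 'eef_rot': array([ 0.199,  0.98 , -0.001, -0.   ]), 'wrist_force': array([ 0.853,  0.073, -0.917]), 'torque': array([ 0.034, -0.044,  0.004]), 'opening': np.float64(0.085)}
```

View pics/top0.png

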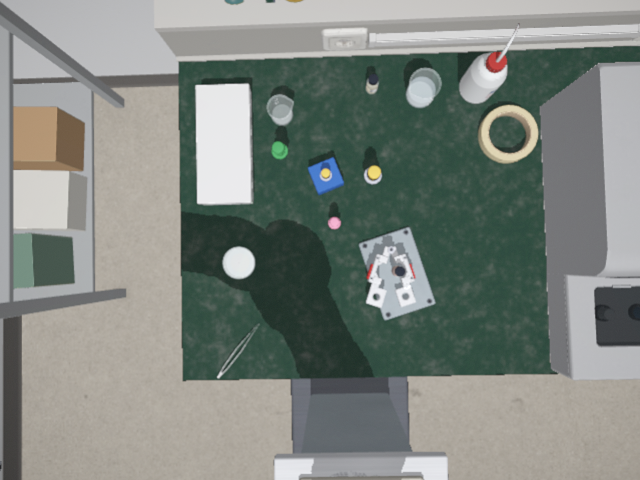

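View pics/scene0.png

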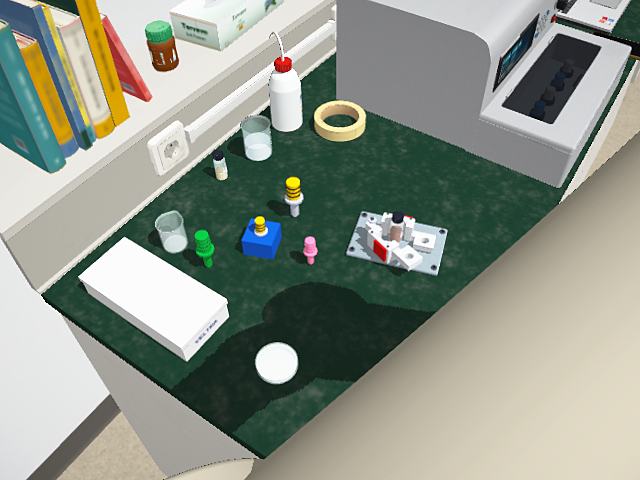

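The candidates for the pin in the top view are yellow in the blue block (326,174), a larger yellow one on the bench (373,174), green (279,150) and pink (334,223). I choose the one in the block, because it is the smaller of the two yellow ones. The clamp is at about (397,273), with its lugs towards the robot and the hinged half on the left. The dish is at (239,263).

```bash
python3 - <<'E'
from h import *
import pickle
p,d,ci=pickle.load(open("top0.pkl","rb"))
c=np.hstack([cv2.resize(p[225:325,350:450],None,fx=4,fy=4,interpolation=2),cv2.resize(p[125:225,295:395],None,fx=4,fy=4,interpolation=2)]); save("crop.png",c)
hsv=cv2.cvtColor(p,cv2.COLOR_RGB2HSV)
def blobs(m,z,name):
    n,l,st,ce=cv2.connectedComponentsWithStats(m.astype(np.uint8))
    for i in range(1,n):
        if st[i,4]>15:
            u,v=ce[i]
            if 190<u<540 and 60<v<375: print(name,ce[i].round(1),st[i,4],onz(ci,u,v,z).round(4),"depthpt",dep(ci,u,v,d[int(v+.5),int(u+.5)]).round(3))
H,S,V=[hsv[...,i] for i in range(3)]
blobs((H>20)&(H<35)&(S>120)&(V>100),.086,"yel")
bm=(H>105)&(H<125)&(S>150)&(V>90);blobs(bm,.034,"blue")
blobs(((H<6)|(H>174))&(S>150)&(V>80),.043,"red")
# plate: largest greyish contour near clamp
m=np.zeros_like(V); m[215:330,345:450]=((S<70)&(V>90))[215:330,345:450]
m=cv2.morphologyEx(m,cv2.MORPH_CLOSE,np.ones((9,9)))
cs,_=cv2.findContours(m,0,2); k=max(cs,key=cv2.contourArea); r=cv2.minAreaRect(k); b=cv2.boxPoints(r)
W=np.array([onz(ci,*q,.008) for q in b]); print("plate",b.round(1),W.round(4),np.linalg.norm(np.diff(W,axis=0),axis=1),W.mean(0))
cs,_=cv2.findContours(bm.astype(np.uint8),0,2); k=max(cs,key=cv2.contourArea); b=cv2.boxPoints(cv2.minAreaRect(k));W=np.array([onz(ci,*q,.034) for q in b]); print("block",W.round(4),W.mean(0))
E
```

```text
yel [373.8 171.9] 143 [ 0.6625 -0.0331  0.086 ] depthpt [ 0.663 -0.033  0.082]
yel [325.2 173. ] 52 [0.663  0.0509 0.086 ] depthpt [0.667 0.051 0.06 ]
blue [325.8 175.7] 691 [0.666  0.0504 0.034 ] depthpt [0.662 0.05  0.061]
red [495.4  61.9] 236 [ 0.8625 -0.261   0.043 ] depthpt [ 0.827 -0.23   0.148]
red [368.8 271.9] 24 [ 0.4894 -0.0224  0.043 ] depthpt [ 0.489 -0.023  0.04 ]
plate [[320.6 251.2]
 [398.7 207.1]
 [454.1 305.1]
 [375.9 349.2]] [[ 0.5292  0.0637  0.008 ]
 [ 0.6076 -0.0834  0.008 ]
 [ 0.4243 -0.1791  0.008 ]
 [ 0.3465 -0.0337  0.008 ]] [0.16671593 0.20678178 0.16491907] [ 0.47687975 -0.05812192  0.008     ]
block [[0.6831 0.0847 0.034 ]
 [0.7019 0.0362 0.034 ]
 [0.6501 0.0163 0.034 ]
 [0.6313 0.0647 0.034 ]] [0.66659439 0.05048264 0.034     ]
```

View pics/crop.png

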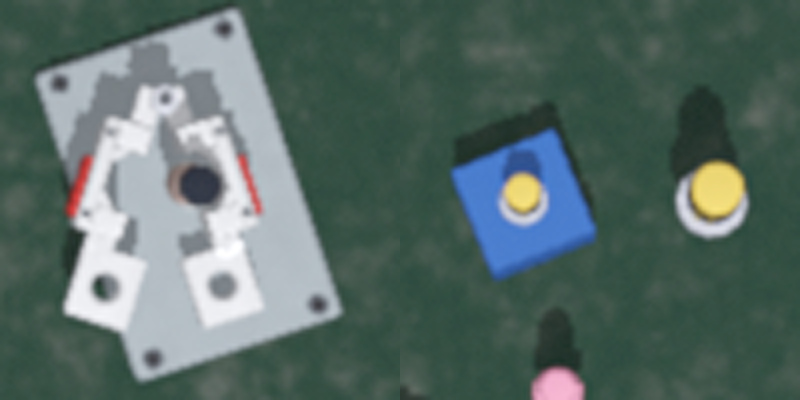

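The crop confirms the pin: small, yellow, in the blue block. In the full image the hinge is at (391,249.5), the fixed lug hole at (405.5,297) and the hinged lug hole at (377,297). Next I compute the clamp frame.

```bash
python3 - <<'E'
from h import *
import pickle
p,d,ci=pickle.load(open("top0.pkl","rb"))
f=lambda u,v,z:onz(ci,(u+.5)/4+350-.5,(v+.5)/4+225-.5,z)
S=np.array([f(60,83,.009),f(224,29,.009),f(318,304,.009),f(152,358,.009)])
print("screws",S.round(4)); ctr=S.mean(0)
ex=(S[0]+S[1]-S[2]-S[3])/2; ey=(S[0]+S[3]-S[1]-S[2])/2
print(np.linalg.norm(ex),np.linalg.norm(ey),np.arctan2(ex[1],ex[0]),np.arctan2(-ey[0],ey[1]))
fh=f(222,287,.024); mh=f(107,287,.038); hg=f(165,98,.045)
print("fixed hole",fh,"moving hole",mh,"hinge",hg, "h-h",np.linalg.norm((hg-fh)[:2]),np.linalg.norm((hg-mh)[:2]))
dd=(hg-fh)[:2]; yaw=np.arctan2(dd[1],dd[0]); print("yaw",yaw)
for y in (yaw,np.arctan2(ex[1],ex[0])):
  c=np.array([np.cos(y),np.sin(y)]); print("origin from hole",fh[:2]+.048*c,"from plate",ctr[:2]+.005*c,"hinge",hg[:2]-.04*c)
m=(mh-hg)[:2]; print("jaw",np.arctan2(-dd[1],-dd[0])-np.arctan2(m[1],m[0]))
g=lambda u,v,z:onz(ci,(u-400+.5)/4+295-.5,(v+.5)/4+125-.5,z)
print("pin head",g(522,191,.062),"block corners",[g(*q,.034).round(4) for q in((452,171),(555,128),(596,232),(498,268))])
print("vial top",f(203,186,.067))
E
```

```text
screws [[ 0.5379 -0.0182  0.009 ]
 [ 0.561  -0.0946  0.009 ]
 [ 0.4334 -0.1337  0.009 ]
 [ 0.4103 -0.0569  0.009 ]]
0.13340363511173853 0.0799809901024971 0.2959549774394188 0.29322930858920815
fixed hole [ 0.44310135 -0.08816113  0.024     ] moving hole [ 0.44509473 -0.03508333  0.038     ] hinge [ 0.52908666 -0.06281271  0.045     ] h-h 0.08964382778269889 0.08845090698182953
yaw 0.28667884689250045
origin from hole [ 0.48914239 -0.07458826] from plate [ 0.49047117 -0.0744455 ] hinge [ 0.49071913 -0.07412344]
origin from hole [ 0.48901451 -0.07416177] from plate [ 0.49045785 -0.07440107] hinge [ 0.4908257  -0.07447885]
jaw -5.677629573193984
pin head [0.66778015 0.05113665 0.062     ] block corners [array([0.6823, 0.0831, 0.034 ]), array([0.7006, 0.0356, 0.034 ]), array([0.6524, 0.0182, 0.034 ]), array([0.6372, 0.0632, 0.034 ])]
vial top [ 0.48986918 -0.07595891  0.067     ]
```

Call:
apply_moves(increments=[{"rz": 0.17}, {"rz": 0.17}, {"rz": 0.17}, {"rz": 0.17}, {"rz": 0.17}, {"rz": 0.17}, {"rz": 0.17}, {"rz": 0.17}], hand=0)

```text
schema error: expected keys x, y, z, rx, ry, rz
```

Call:
apply_moves(increments=[{"x": 0, "y": 0, "z": 0, "rx": 0, "ry": 0, "rz": 0.18}, {"x": 0, "y": 0, "z": 0, "rx": 0, "ry": 0, "rz": 0.18}, {"x": 0, "y": 0, "z": 0, "rx": 0, "ry": 0, "rz": 0.18}, {"x": 0, "y": 0, "z": 0, "rx": 0, "ry": 0, "rz": 0.18}, {"x": 0, "y": 0, "z": 0, "rx": 0, "ry": 0, "rz": 0.18}, {"x": 0, "y": 0, "z": 0, "rx": 0, "ry": 0, "rz": 0.18}, {"x": 0, "y": 0, "z": 0, "rx": 0, "ry": 0, "rz": 0.18}], hand=0)

```text
t: 0.98
ee_pos: [0.2438, 0.5754, 0.4042]
eef_rot: [0.74, 0.672, -0.0, 0.0]
wrist_force: [0.2, 0.5, -0.3]
opening: 0.0003
```

Call:
apply_moves(increments=[{"x": -5.0, "y": 2.05, "z": 0, "rx": 0, "ry": 0, "rz": 0}, {"x": -5.0, "y": 2.05, "z": 0, "rx": 0, "ry": 0, "rz": 0}, {"x": -5.0, "y": 2.05, "z": 0, "rx": 0, "ry": 0, "rz": 0}, {"x": -5.0, "y": 2.05, "z": 0, "rx": 0, "ry": 0, "rz": 0}, {"x": -5.0, "y": 2.05, "z": 0, "rx": 0, "ry": 0, "rz": 0}, {"x": -5.0, "y": 2.05, "z": 0, "rx": 0, "ry": 0, "rz": 0}, {"x": -5.0, "y": 2.05, "z": 0, "rx": 0, "ry": 0, "rz": 0}, {"x": -5.0, "y": 2.05, "z": 0, "rx": 0, "ry": 0, "rz": 0}, {"x": -5.0, "y": 2.05, "z": 0, "rx": 0, "ry": 0, "rz": 0}, {"x": -5.0, "y": 2.05, "z": 0, "rx": 0, "ry": 0, "rz": 0}, {"x": -5.0, "y": 2.05, "z": 0, "rx": 0, "ry": 0, "rz": 0}])

```text
t: 2.35
ee_pos: [0.419, 0.0055, 0.4046]
eef_rot: [0.738, 0.675, 0.0, -0.0]
wrist_force: [1.2, 0.9, 0.2]
opening: 0.0003
```

Call:
apply_moves(increments=[{"x": 0, "y": 0, "z": 0, "rx": 0, "ry": 0, "rz": 0.17}, {"x": 0, "y": 0, "z": 0, "rx": 0, "ry": 0, "rz": 0.17}, {"x": 0, "y": 0, "z": 0, "rx": 0, "ry": 0, "rz": 0.17}, {"x": 0, "y": 0, "z": 0, "rx": 0, "ry": 0, "rz": 0.17}, {"x": 0, "y": 0, "z": 0, "rx": 0, "ry": 0, "rz": 0.17}, {"x": 0, "y": 0, "z": 0, "rx": 0, "ry": 0, "rz": 0.17}, {"x": 0, "y": 0, "z": 0, "rx": 0, "ry": 0, "rz": 0.167}, {"x": 0, "y": 0, "z": 0, "rx": 0, "ry": 0, "rz": 0}])

```text
t: 3.35
ee_pos: [0.4189, 0.0073, 0.4045]
eef_rot: [0.989, 0.147, -0.0, 0.0]
wrist_force: [-0.4, 0.7, 0.3]
opening: -0.0002
```

```bash
cat >> h.py <<'E'
O=np.array([.490,-.0744]); YAW=.294
def clampxy(p,O=O,y=YAW):
    return np.array([[np.cos(y),np.sin(y)],[-np.sin(y),np.cos(y)]])@(np.array(p)[:2]-O)*1000
def st():
    s=sense(); m=R.from_quat(s["eef_rot"]).as_matrix()
    print("t",round(float(s["t"]),2),"clamp mm",clampxy(s["ee_pos"]).round(1),"z",round(float(s["ee_pos"][2]),4),"world",np.round(s["ee_pos"],4),"xaxis yaw-YAW",round(float(np.arctan2(m[1,0],m[0,0])-YAW),4),"tilt",m[:2,2].round(4),"F",np.round(s["wrist_force"],1),"q",np.round(s["qpos"],2),"open",s["opening"]); return s
E
python3 - <<'E'
from h import *
st()
p,d,ci=grab("wrist"); save("w1.png",p); np.savez("w1.npz",p=p,d=d)
print(ci, [proj(ci,[*(O+np.array([c*np.cos(YAW),c*np.sin(YAW)])),z]) for c,z in((-.048,.024),(.04,.045))])
E
```

```text
t 3.35 clamp mm [-44.4  98.8] z 0.4045 world [0.4189 0.0073 0.4045] xaxis yaw-YAW 0.0005 tilt [-0.0004 -0.0001] F [-0.4  0.7  0.3] q [-0.7  -0.18  0.51  1.99  0.09  1.32 -1.49] open -0.000163220791855234
{'fx': 331.1200344424128, 'fy': 331.1200344424128, 'cx': 322.2646658429715, 'cy': 242.4154560490043, 'k1': -0.05675322079525215, 'camera_from_world': array([[ 2.89749998e-01, -9.57102104e-01,  7.08238463e-04,
        -1.13631349e-01],
       [-9.11405738e-01, -2.75689958e-01,  3.05507164e-01,
         3.44996893e-01],
       [-2.92206295e-01, -8.91661927e-02, -9.52189514e-01,
         5.03500463e-01],
       [ 0.00000000e+00,  0.00000000e+00,  0.00000000e+00,
         1.00000000e+00]])} [array([413.73148351, 216.65518888]), array([426.69432688, 131.86661005])]
```

Call:
apply_moves(increments=[{"x": 0, "y": 0, "z": 5.0, "rx": 0, "ry": 0, "rz": 0}, {"x": 0, "y": 0, "z": 5.0, "rx": 0, "ry": 0, "rz": 0}, {"x": 0, "y": 0, "z": 5.0, "rx": 0, "ry": 0, "rz": 0}, {"x": 0, "y": 0, "z": 4.0, "rx": 0, "ry": 0, "rz": 0}, {"x": 0, "y": 0, "z": 2.3, "rx": 0, "ry": 0, "rz": 0}, {"x": 0, "y": 0, "z": 0, "rx": 0, "ry": 0, "rz": 0}, {"x": 0, "y": 0, "z": 0, "rx": 0, "ry": 0, "rz": 0}])

```text
t: 4.28
ee_pos: [0.4195, 0.0075, 0.1926]
eef_rot: [0.989, 0.147, 0.001, -0.0]
wrist_force: [0.4, 0.0, 0.2]
opening: 0.0002
```

```bash
python3 -c "
from h import *
st()"
```

```text
t 4.28 clamp mm [-43.8  98.8] z 0.1926 world [0.4195 0.0075 0.1926] xaxis yaw-YAW 0.0014 tilt [0.001  0.0003] F [0.4 0.  0.2] q [-0.67  0.15  0.58  2.22 -0.11  0.8  -1.29] open 0.00022600211244680823
```

Call:
apply_moves(increments=[{"x": 0, "y": 0.7, "z": 0, "rx": 0, "ry": 0, "rz": 0}, {"x": 0, "y": 0.7, "z": 0, "rx": 0, "ry": 0, "rz": 0}, {"x": 0, "y": 0.7, "z": 0, "rx": 0, "ry": 0, "rz": 0}, {"x": 0, "y": 0.7, "z": 0, "rx": 0, "ry": 0, "rz": 0}, {"x": 0, "y": 0.6, "z": 0, "rx": 0, "ry": 0, "rz": 0}, {"x": 0, "y": 0.6, "z": 0, "rx": 0, "ry": 0, "rz": 0}, {"x": 0, "y": 0.6, "z": 0, "rx": 0, "ry": 0, "rz": 0}, {"x": 0, "y": 0.6, "z": 0, "rx": 0, "ry": 0, "rz": 0}, {"x": 0, "y": 0.6, "z": 0, "rx": 0, "ry": 0, "rz": 0}, {"x": 0, "y": 0.4, "z": 0, "rx": 0, "ry": 0, "rz": 0}, {"x": 0, "y": 0.2, "z": 0, "rx": 0, "ry": 0, "rz": 0}, {"x": 0, "y": 0.1, "z": 0, "rx": 0, "ry": 0, "rz": 0}])

```text
t: 5.78
ee_pos: [0.4229, -0.0569, 0.1859]
eef_rot: [0.989, 0.144, -0.023, -0.005]
wrist_force: [-87.9, 0.5, 65.5]
opening: 0.0002
```

```bash
python3 -c "
from h import *
st()"
```

```text
t 5.78 clamp mm [-59.1  36.2] z 0.1859 world [ 0.4229 -0.0569  0.1859] xaxis yaw-YAW -0.0049 tilt [-0.047   0.0041] F [-87.9   0.5  65.5] q [-0.55  0.21  0.63  2.19 -0.16  0.84 -1.1 ] open 0.00022648806908561278
```

```bash
python3 - <<'E'
from h import *
p,d,ci=grab("scene"); q,d2,c2=grab("top"); w,d3,c3=grab("wrist")
a=cv2.resize(p[190:300,320:470],(400,293),interpolation=2); b=cv2.resize(q[220:330,340:490],(400,293),interpolation=2)
save("s2.png",np.vstack([np.hstack([a,b]),np.hstack([cv2.resize(w,(400,300)),cv2.resize(p,(400,300))])])); st()
E
```

```text
t 5.92 clamp mm [-59.2  36.1] z 0.1859 world [ 0.4229 -0.057   0.1859] xaxis yaw-YAW -0.0052 tilt [-0.0469  0.0039] F [-89.2  -0.4  64.8] q [-0.55  0.21  0.63  2.19 -0.16  0.84 -1.1 ] open -0.0001249787064545833
```

View pics/s2.png

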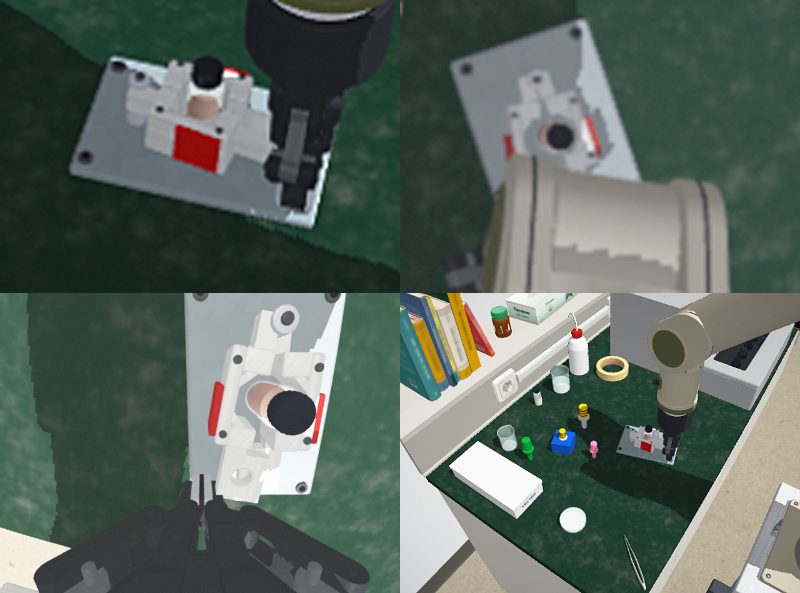

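The fingers caught the end face of the lug, because my contact point was too near its corner. In the wrist panel the lug hole is at (242,475) and the fingers sit beyond the lug end at (205,480), with the jaw still about 0.3 open. I'll unload, back off and push nearer the hinge.

Call:
apply_moves(increments=[{"x": -0.5, "y": 0, "z": 0, "rx": 0, "ry": 0, "rz": 0}, {"x": -0.5, "y": 0, "z": 0, "rx": 0, "ry": 0, "rz": 0}, {"x": -0.5, "y": 0, "z": 0, "rx": 0, "ry": 0, "rz": 0}, {"x": -0.7, "y": 0, "z": 0, "rx": 0, "ry": 0, "rz": 0}, {"x": 0, "y": -2.0, "z": 0, "rx": 0, "ry": 0, "rz": 0}, {"x": 0, "y": -2.0, "z": 0, "rx": 0, "ry": 0, "rz": 0}, {"x": 0, "y": -2.0, "z": 0, "rx": 0, "ry": 0, "rz": 0}, {"x": 0, "y": 0, "z": 0, "rx": 0, "ry": 0, "rz": 0}])

```text
t: 6.92
ee_pos: [0.3995, -0.0031, 0.192]
eef_rot: [0.989, 0.147, 0.0, -0.0]
wrist_force: [-0.0, -0.7, 0.8]
opening: 0.0002
```

```bash
python3 - <<'E'
from h import *
st()
q,d2,c2=grab("wrist"); save("w3.png",q)
E
```

```text
t 6.92 clamp mm [-66.   94.4] z 0.192 world [ 0.3995 -0.0031  0.192 ] xaxis yaw-YAW 0.0018 tilt [0.0008 0.0007] F [-0.  -0.7  0.8] q [-0.67  0.1   0.59  2.27 -0.08  0.79 -1.3 ] open 0.0001672178106910763
```

View pics/w3.png

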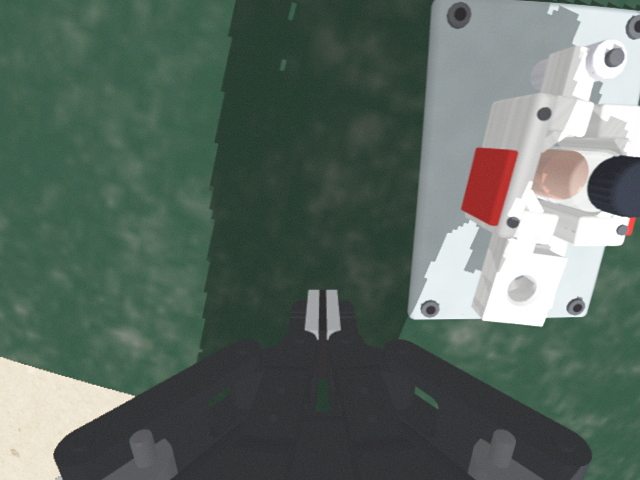

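The clamp is now in clear view: lug hole at (522,289), hinge at (607,58), pad at (490,187). The jaw is partly closed, and the force is back to zero.

Call:
apply_moves(increments=[{"x": 2.6, "y": 0, "z": 0, "rx": 0, "ry": 0, "rz": 0}, {"x": 2.6, "y": 0, "z": 0, "rx": 0, "ry": 0, "rz": 0}, {"x": 0, "y": 0.8, "z": 0, "rx": 0, "ry": 0, "rz": 0}, {"x": 0, "y": 0.8, "z": 0, "rx": 0, "ry": 0, "rz": 0}, {"x": 0, "y": 0.8, "z": 0, "rx": 0, "ry": 0, "rz": 0}, {"x": 0, "y": 0.8, "z": 0, "rx": 0, "ry": 0, "rz": 0}, {"x": 0, "y": 0.6, "z": 0, "rx": 0, "ry": 0, "rz": 0}, {"x": 0, "y": 0.5, "z": 0, "rx": 0, "ry": 0, "rz": 0}, {"x": 0, "y": 0.4, "z": 0, "rx": 0, "ry": 0, "rz": 0}, {"x": 0, "y": 0, "z": 0, "rx": 0, "ry": 0, "rz": 0}])

```text
t: 8.22
ee_pos: [0.4628, -0.0338, 0.1917]
eef_rot: [0.989, 0.146, -0.0, -0.0]
wrist_force: [-1.1, -0.5, -0.5]
opening: -0.0
```

```bash
python3 - <<'E'
from h import *
st()
E
```

```text
t 8.22 clamp mm [-14.3  46.7] z 0.1917 world [ 0.4628 -0.0338  0.1917] xaxis yaw-YAW -0.0005 tilt [-0.0001  0.    ] F [-1.1 -0.5 -0.5] q [-0.57  0.26  0.6   2.11 -0.2   0.82 -1.13] open -3.067671364146128e-05
```

Call:
apply_moves(increments=[{"x": 0, "y": 0.3, "z": 0, "rx": 0, "ry": 0, "rz": 0}, {"x": 0, "y": 0.2, "z": 0, "rx": 0, "ry": 0, "rz": 0}, {"x": 0, "y": 0.2, "z": 0, "rx": 0, "ry": 0, "rz": 0}, {"x": 0, "y": 0, "z": 0, "rx": 0, "ry": 0, "rz": 0}])

```text
t: 8.72
ee_pos: [0.4647, -0.0404, 0.1915]
eef_rot: [0.989, 0.146, -0.0, -0.0]
wrist_force: [-2.4, 1.7, 0.2]
opening: 0.0001
```

Call:
apply_moves(increments=[{"x": 0, "y": 0.1, "z": 0, "rx": 0, "ry": 0, "rz": 0}, {"x": 0, "y": 0.1, "z": 0, "rx": 0, "ry": 0, "rz": 0}, {"x": 0, "y": 0, "z": 0, "rx": 0, "ry": 0, "rz": 0}])

```text
t: 9.1
ee_pos: [0.4653, -0.0423, 0.1917]
eef_rot: [0.989, 0.146, -0.0, -0.0]
wrist_force: [-3.1, 2.4, 0.3]
opening: 0.0001
```

```bash
python3 - <<'E'
from h import *
st()
E
```

```text
t 9.1 clamp mm [-14.3  37.9] z 0.1917 world [ 0.4653 -0.0423  0.1917] xaxis yaw-YAW -0.0003 tilt [-0.0002  0.0001] F [-3.1  2.4  0.3] q [-0.55  0.27  0.6   2.11 -0.2   0.82 -1.1 ] open 7.219931689314565e-05
```

Call:
apply_moves(increments=[{"x": 0, "y": 0.1, "z": 0, "rx": 0, "ry": 0, "rz": 0}, {"x": 0, "y": 0.1, "z": 0, "rx": 0, "ry": 0, "rz": 0}, {"x": 0, "y": 0, "z": 0, "rx": 0, "ry": 0, "rz": 0}])

```text
t: 9.48
ee_pos: [0.4658, -0.0435, 0.1917]
eef_rot: [0.989, 0.147, -0.0, -0.001]
wrist_force: [-6.3, 6.5, 3.6]
opening: -0.0001
```

Call:
apply_moves(increments=[{"x": 0, "y": 0.1, "z": 0, "rx": 0, "ry": 0, "rz": 0}, {"x": 0, "y": 0, "z": 0, "rx": 0, "ry": 0, "rz": 0}])

```text
t: 9.72
ee_pos: [0.466, -0.044, 0.1916]
eef_rot: [0.989, 0.147, -0.001, -0.001]
wrist_force: [-6.8, 8.7, 4.7]
opening: -0.0004
```

Call:
apply_moves(increments=[{"x": 0, "y": 0.1, "z": 0, "rx": 0, "ry": 0, "rz": 0}, {"x": 0, "y": 0, "z": 0, "rx": 0, "ry": 0, "rz": 0}])

```text
t: 9.98
ee_pos: [0.4661, -0.0442, 0.1916]
eef_rot: [0.989, 0.147, -0.001, -0.002]
wrist_force: [-8.2, 11.5, 7.0]
opening: -0.0005
```

```bash
python3 - <<'E'
from h import *
st()
E
```

```text
t 9.97 clamp mm [-14.1  35.8] z 0.1916 world [ 0.4661 -0.0442  0.1916] xaxis yaw-YAW 0.0017 tilt [-0.0022  0.0028] F [-8.2 11.5  7. ] q [-0.54  0.27  0.6   2.1  -0.21  0.83 -1.09] open -0.0004887409937192465
```

Call:
apply_moves(increments=[{"x": 0, "y": 0.1, "z": 0, "rx": 0, "ry": 0, "rz": 0}, {"x": 0, "y": 0, "z": 0, "rx": 0, "ry": 0, "rz": 0}, {"x": 0, "y": -1.0, "z": 0, "rx": 0, "ry": 0, "rz": 0}, {"x": 0, "y": -3.0, "z": 0, "rx": 0, "ry": 0, "rz": 0}, {"x": -2.0, "y": 0, "z": -4.0, "rx": 0, "ry": 0, "rz": 0}, {"x": -3.0, "y": 3.5, "z": -4.0, "rx": 0, "ry": 0, "rz": 0}, {"x": -3.0, "y": 3.5, "z": -4.0, "rx": 0, "ry": 0, "rz": 0}, {"x": 0, "y": 0, "z": 0, "rx": 0, "ry": 0, "rz": 0}, {"x": 0, "y": 0, "z": 0, "rx": 0, "ry": 0, "rz": 0}], hand=0.5)

```text
t: 11.1
ee_pos: [0.3992, -0.0989, 0.3118]
eef_rot: [0.989, 0.146, 0.001, -0.0]
wrist_force: [0.4, 1.4, 0.2]
opening: 0.0429
```

```bash
python3 - <<'E'
from h import *
st()
q,d2,c2=grab("wrist"); save("w4.png",q)
import pickle; pickle.dump((q,d2,c2),open("w4.pkl","wb"))
E
```

```text
t 11.1 clamp mm [-94.    2.9] z 0.3118 world [ 0.3992 -0.0989  0.3118] xaxis yaw-YAW -0.0006 tilt [0.0018 0.0006] F [0.4 1.4 0.2] q [-0.59 -0.13  0.7   2.14  0.09  1.1  -1.22] open 0.04289486579216305
```

View pics/w4.png

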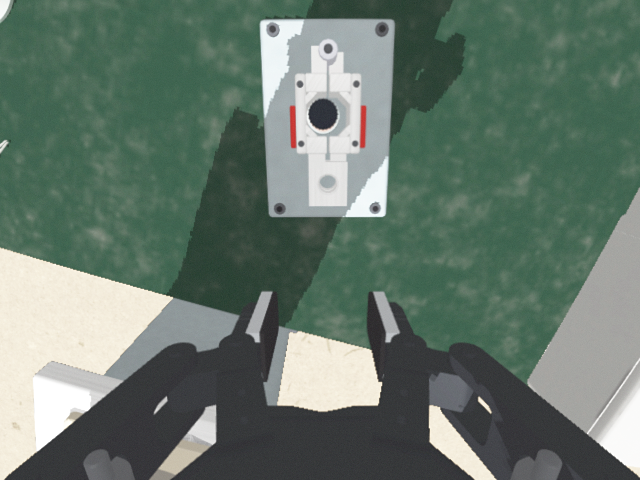

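The wrist view shows the clamp shut. The halves meet along u≈328, the lug hole is at (328,182), the vial stands with its cap at (323,114), and the screws are at (273,30), (382,29), (280,209) and (375,209).

```bash
python3 - <<'E'
from h import *
import pickle
q,d,ci=pickle.load(open("w4.pkl","rb"))
S=np.array([onz(ci,u,v,.009) for u,v in((273,30),(382,29),(280,209),(375,209))])
print(S.round(4),np.linalg.norm(S[0]-S[1]),np.linalg.norm(S[0]-S[2]))
ex=(S[0]+S[1]-S[2]-S[3])/2; yaw=np.arctan2(ex[1],ex[0]); c=np.array([np.cos(yaw),np.sin(yaw)])
print("yaw",yaw,"O from screws",S.mean(0)[:2]+.005*c)
h=onz(ci,328,182,.038); hg=onz(ci,327.5,48,.045)
g=cv2.cvtColor(q,cv2.COLOR_RGB2GRAY)[165:200,308:348]; 
print("hole",h,"O from hole",h[:2]+.048*c,"hinge->O",hg[:2]-.04*c, "clamp coords",clampxy(h),clampxy(hg))
# refine hole by dark blob
m=(g<cv2.GaussianBlur(g,(0,0),12)-10).astype(np.uint8); n,l,s,ce=cv2.connectedComponentsWithStats(m)
for i in range(1,n): print(ce[i]+[308,165],s[i])
E
```

```text
[[ 0.538  -0.0185  0.009 ]
 [ 0.5618 -0.0948  0.009 ]
 [ 0.4098 -0.0579  0.009 ]
 [ 0.4328 -0.1341  0.009 ]] 0.07993160302079426 0.13405334020242177
yaw 0.296972509105458 O from screws [ 0.49038228 -0.07486111]
hole [ 0.44631777 -0.08821687  0.038     ] O from hole [ 0.49221666 -0.0741708 ] hinge->O [ 0.4911679  -0.07400207] clamp coords [-45.81182223  -0.56565934] [41.23292779  0.16131409]
[308. 182.] [ 0  0  1 35 35]
[347. 182.] [39  0  1 35 35]
[327.37142857 181.91428571] [ 11  10  18  17 210]
[321. 189.] [13 24  1  1  1]
[327. 191.] [19 26  1  1  1]
```

Call:
apply_moves(increments=[{"x": 4.0, "y": -1.3, "z": 0, "rx": 0, "ry": 0, "rz": 0}, {"x": 4.0, "y": -1.3, "z": 0, "rx": 0, "ry": 0, "rz": 0}, {"x": 4.0, "y": -1.3, "z": 0, "rx": 0, "ry": 0, "rz": 0}, {"x": 4.0, "y": -1.3, "z": 0, "rx": 0, "ry": 0, "rz": 0}, {"x": 4.0, "y": -1.3, "z": 0, "rx": 0, "ry": 0, "rz": 0}, {"x": 2.0, "y": 0, "z": 0, "rx": 0, "ry": 0, "rz": 0}, {"x": 0, "y": 0, "z": 0, "rx": 0, "ry": 0, "rz": 0}, {"x": 0, "y": 0, "z": 0, "rx": 0, "ry": 0, "rz": 0}])

```text
t: 12.15
ee_pos: [0.5901, 0.0268, 0.3106]
eef_rot: [0.989, 0.146, -0.001, 0.0]
wrist_force: [0.8, -0.1, 0.2]
opening: 0.0428
```

```bash
python3 - <<'E'
from h import *
st()
q,d,ci=grab("wrist"); save("w5.png",q)
hsv=cv2.cvtColor(q,cv2.COLOR_RGB2HSV);H,S,V=cv2.split(hsv)
print("expected",proj(ci,[.667,.051,.062]))
m=((H>20)&(H<35)&(S>120)&(V>100)).astype(np.uint8)
m2=cv2.morphologyEx(m,cv2.MORPH_CLOSE,np.ones((5,5)))
n,l,s,ce=cv2.connectedComponentsWithStats(m2)
for i in range(1,n):
  if s[i,4]>20:
    u,v=ce[i]; z=d[int(v),int(u)]; print(s[i],ce[i].round(1),dep(ci,u,v,z).round(4),"on .062",onz(ci,u,v,.062).round(4),"on .05",onz(ci,u,v,.05).round(4))
b=((H>105)&(H<125)&(S>150)&(V>90)).astype(np.uint8)
cs,_=cv2.findContours(b,0,2); k=max(cs,key=cv2.contourArea); print("blue rect",cv2.boundingRect(k), cv2.approxPolyDP(cv2.convexHull(k),5,True)[:,0].tolist())
E
```

```text
t 12.15 clamp mm [125.1  67.9] z 0.3106 world [0.5901 0.0268 0.3106] xaxis yaw-YAW -0.0004 tilt [-0.0019 -0.0009] F [ 0.8 -0.1  0.2] q [-0.64  0.37  0.64  1.7  -0.24  1.15 -1.21] open 0.04277995294732273
expected [321.99735445 133.9616125 ]
[311 119  24  26 495] [322.7 131.6] [0.6685 0.051  0.0631] on .062 [0.6685 0.051  0.062 ] on .05 [0.6687 0.051  0.05  ]
[ 423  162   51   39 1507] [448.8 179.4] [ 0.6643 -0.0296  0.0806] on .062 [ 0.6642 -0.0371  0.062 ] on .05 [ 0.6641 -0.0419  0.05  ]
blue rect (285, 93, 75, 77) [[356, 93], [359, 164], [291, 169], [285, 98]]
```

View pics/w5.png

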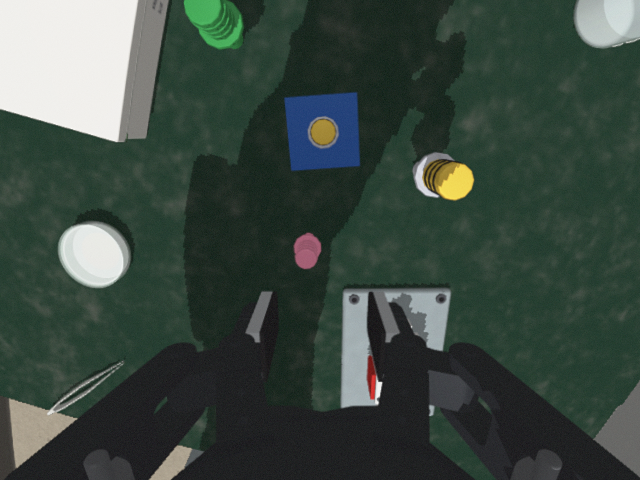

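The wrist view shows the target pin in the blue block at (323,132). The larger yellow one is at (449,179), pink at (307,250) and green at (214,22). Depth puts the head top at z = 63 mm, against 62 expected.

Call:
apply_moves(increments=[{"x": 4.1, "y": 0, "z": 0, "rx": 0, "ry": 0, "rz": 0}, {"x": 4.1, "y": -0.05, "z": 0, "rx": 0, "ry": 0, "rz": 0}, {"x": 0, "y": 0, "z": 4.0, "rx": 0, "ry": 0, "rz": 0}, {"x": 0, "y": 0, "z": 3.0, "rx": 0, "ry": 0, "rz": 0}, {"x": 0, "y": 0, "z": 2.0, "rx": 0, "ry": 0, "rz": 0}, {"x": 0, "y": 0, "z": 0.7, "rx": 0, "ry": 0, "rz": 0}, {"x": 0, "y": 0, "z": 0, "rx": 0, "ry": 0, "rz": 0}, {"x": 0, "y": 0, "z": 0, "rx": 0, "ry": 0, "rz": 0}])

```text
t: 13.2
ee_pos: [0.6694, 0.0512, 0.216]
eef_rot: [0.989, 0.146, 0.001, -0.0]
wrist_force: [0.3, -0.4, 0.3]
opening: 0.0427
```

```bash
python3 - <<'E'
from h import *
st()
E
```

```text
t 13.2 clamp mm [208.1  68.2] z 0.216 world [0.6694 0.0512 0.216 ] xaxis yaw-YAW -0.0002 tilt [0.0019 0.0004] F [ 0.3 -0.4  0.3] q [-0.55  0.65  0.57  1.54 -0.38  1.06 -1.16] open 0.04268911087066731
```

Call:
apply_moves(increments=[{"x": -0.1, "y": 0, "z": 0, "rx": 0, "ry": 0, "rz": 0}, {"x": 0, "y": 0, "z": 0, "rx": 0, "ry": 0, "rz": 0}, {"x": 0, "y": 0, "z": 0, "rx": 0, "ry": 0, "rz": 0}, {"x": 0, "y": 0, "z": 0, "rx": 0, "ry": 0, "rz": 0}, {"x": 0, "y": 0, "z": 0, "rx": 0, "ry": 0, "rz": 0}], hand=0, grip_force=40)

```text
t: 13.82
ee_pos: [0.6682, 0.0509, 0.2155]
eef_rot: [0.989, 0.146, 0.0, -0.0]
wrist_force: [-2.0, 0.7, 5.6]
opening: 0.0142
```

Call:
apply_moves(increments=[{"x": 0, "y": 0, "z": -0.5, "rx": 0, "ry": 0, "rz": 0}, {"x": 0, "y": 0, "z": -1.5, "rx": 0, "ry": 0, "rz": 0}, {"x": 0, "y": 0, "z": -2.5, "rx": 0, "ry": 0, "rz": 0}, {"x": 0, "y": 0, "z": -2.5, "rx": 0, "ry": 0, "rz": 0}, {"x": 0, "y": 0, "z": 0, "rx": 0, "ry": 0, "rz": 0}])

```text
t: 14.45
ee_pos: [0.6687, 0.0508, 0.2877]
eef_rot: [0.989, 0.146, 0.002, -0.0]
wrist_force: [1.3, 0.3, -1.7]
opening: 0.0143
```

```bash
python3 - <<'E'
from h import *
st()
q,d,ci=grab("wrist"); p,d2,c2=grab("scene")
save("w6.png",np.hstack([q[200:480,200:440],cv2.resize(p[130:290,230:330],(175,280),interpolation=2)]))
E
```

```text
t 14.45 clamp mm [207.4  68. ] z 0.2877 world [0.6687 0.0508 0.2877] xaxis yaw-YAW -0.0002 tilt [0.0042 0.0009] F [ 1.3  0.3 -1.7] q [-0.57  0.57  0.6   1.49 -0.34  1.18 -1.19] open 0.014289102301208651
```

View pics/w6.png

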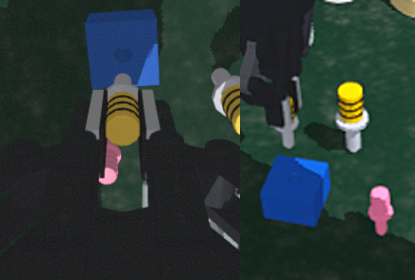

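The pin is held upright between the pads (panel (122,105)) and is clear of the empty block. Next I carry it high over to the hole.

Call:
apply_moves(increments=[{"x": 0, "y": 0, "z": -4.0, "rx": 0, "ry": 0, "rz": 0}, {"x": -3.0, "y": 0.84, "z": 0, "rx": 0, "ry": 0, "rz": 0}, {"x": -4.0, "y": 1.0, "z": 0, "rx": 0, "ry": 0, "rz": 0}, {"x": -4.0, "y": 1.0, "z": 0, "rx": 0, "ry": 0, "rz": 0}, {"x": -4.0, "y": 1.0, "z": 0, "rx": 0, "ry": 0, "rz": 0}, {"x": -4.0, "y": 1.0, "z": 0, "rx": 0, "ry": 0, "rz": 0}, {"x": -4.0, "y": 1.0, "z": 0, "rx": 0, "ry": 0, "rz": 0}, {"x": -2.4, "y": 1.0, "z": 0, "rx": 0, "ry": 0, "rz": 0}, {"x": 0, "y": 0, "z": 0, "rx": 0, "ry": 0, "rz": 0}, {"x": 0, "y": 0, "z": 4.0, "rx": 0, "ry": 0, "rz": 0}, {"x": 0, "y": 0, "z": 1.6, "rx": 0, "ry": 0, "rz": 0}, {"x": 0, "y": 0, "z": 0, "rx": 0, "ry": 0, "rz": 0}])

```text
t: 16.05
ee_pos: [0.4446, -0.0878, 0.2678]
eef_rot: [0.989, 0.146, -0.002, 0.0]
wrist_force: [-0.0, 0.1, -0.2]
opening: 0.0141
```

Call:
apply_moves(increments=[{"x": 0, "y": 0, "z": 0, "rx": 0, "ry": 0, "rz": 0}, {"x": 0, "y": 0, "z": 0, "rx": 0, "ry": 0, "rz": 0}])

```text
t: 16.3
ee_pos: [0.4452, -0.0881, 0.2695]
eef_rot: [0.989, 0.146, 0.001, -0.0]
wrist_force: [0.1, 0.4, -0.8]
opening: 0.0142
```

```bash
python3 - <<'E'
from h import *
import pickle
s=st()
q,d,ci=grab("wrist"); pickle.dump((q,d,ci),open("w7.pkl","wb"))
fz=s["ee_pos"][2]-.2115
print("foot z",fz,"foot pred px",proj(ci,[*s["ee_pos"][:2],fz]),"hole pred",proj(ci,[.4453,-.0884,.038]))
save("w7.png",cv2.resize(q[200:400,220:420],(600,600),interpolation=2))
E
```

```text
t 16.3 clamp mm [-46.8  -0.1] z 0.2695 world [ 0.4452 -0.0881  0.2695] xaxis yaw-YAW -0.0002 tilt [0.0014 0.0003] F [ 0.1  0.4 -0.8] q [-0.62  0.08  0.75  2.09 -0.07  0.99 -1.11] open 0.01420922769148968
foot z 0.05803676028456087 foot pred px [323.6789423  276.96952298] hole pred [324.01673961 264.61614573]
```

View pics/w7.png

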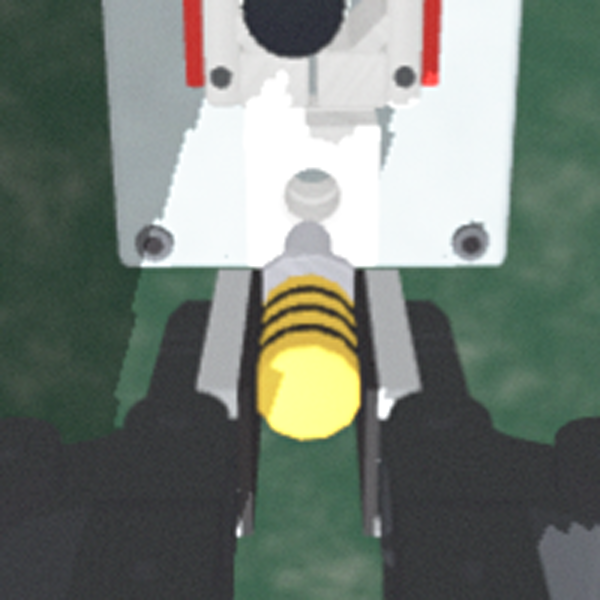

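The hole is at crop (312,195), i.e. full-image (323.8,264.8), which matches the prediction (324.0,264.6). The pin foot is at crop (308,230), so it is about 0.6 mm off to the side. I correct that and lower it.

Call:
apply_moves(increments=[{"x": 0, "y": 0.06, "z": 0.6, "rx": 0, "ry": 0, "rz": 0}, {"x": 0, "y": 0, "z": 0.6, "rx": 0, "ry": 0, "rz": 0}, {"x": 0, "y": 0, "z": 0.4, "rx": 0, "ry": 0, "rz": 0}, {"x": 0, "y": 0, "z": 0.3, "rx": 0, "ry": 0, "rz": 0}, {"x": 0, "y": 0, "z": 0.3, "rx": 0, "ry": 0, "rz": 0}, {"x": 0, "y": 0, "z": 0.2, "rx": 0, "ry": 0, "rz": 0}, {"x": 0, "y": 0, "z": 0, "rx": 0, "ry": 0, "rz": 0}])

```text
t: 17.23
ee_pos: [0.4449, -0.0887, 0.2446]
eef_rot: [0.989, 0.146, -0.0, -0.0]
wrist_force: [0.1, 0.3, -0.6]
opening: 0.0146
```

```bash
python3 - <<'E'
from h import *
st()
E
```

```text
t 17.23 clamp mm [-47.3  -0.6] z 0.2446 world [ 0.4449 -0.0887  0.2446] xaxis yaw-YAW -0.0002 tilt [-0.0001  0.    ] F [ 0.1  0.3 -0.6] q [-0.61  0.14  0.75  2.11 -0.11  0.94 -1.07] open 0.014553829368643731
```

Call:
apply_moves(increments=[{"x": 0, "y": 0, "z": 0.3, "rx": 0, "ry": 0, "rz": 0}, {"x": 0, "y": 0, "z": 0.3, "rx": 0, "ry": 0, "rz": 0}, {"x": 0, "y": 0, "z": 0.3, "rx": 0, "ry": 0, "rz": 0}, {"x": 0, "y": 0, "z": 0, "rx": 0, "ry": 0, "rz": 0}])

```text
t: 17.73
ee_pos: [0.4448, -0.0887, 0.2354]
eef_rot: [0.989, 0.146, -0.0, -0.0]
wrist_force: [-0.7, -0.8, -1.2]
opening: 0.0147
```

Call:
apply_moves(increments=[{"x": 0, "y": 0, "z": 0.3, "rx": 0, "ry": 0, "rz": 0}, {"x": 0, "y": 0, "z": 0.3, "rx": 0, "ry": 0, "rz": 0}, {"x": 0, "y": 0, "z": 0.3, "rx": 0, "ry": 0, "rz": 0}, {"x": 0, "y": 0, "z": 0, "rx": 0, "ry": 0, "rz": 0}])

```text
t: 18.23
ee_pos: [0.4448, -0.0887, 0.2264]
eef_rot: [0.989, 0.146, -0.0, -0.0]
wrist_force: [0.6, 0.1, 0.1]
opening: 0.0142
```

Call:
apply_moves(increments=[{"x": 0, "y": 0, "z": 0.3, "rx": 0, "ry": 0, "rz": 0}, {"x": 0, "y": 0, "z": 0.2, "rx": 0, "ry": 0, "rz": 0}, {"x": 0, "y": 0, "z": 0, "rx": 0, "ry": 0, "rz": 0}])

```text
t: 18.6
ee_pos: [0.4449, -0.0887, 0.2215]
eef_rot: [0.989, 0.146, -0.0, -0.0]
wrist_force: [0.1, -0.3, -0.6]
opening: 0.0139
```

```bash
python3 - <<'E'
from h import *
st()
E
```

```text
t 18.6 clamp mm [-47.3  -0.6] z 0.2215 world [ 0.4449 -0.0887  0.2215] xaxis yaw-YAW -0.0003 tilt [-0.0003  0.    ] F [ 0.1 -0.3 -0.6] q [-0.59  0.19  0.74  2.13 -0.16  0.88 -1.03] open 0.013933083118034201
```

Call:
apply_moves(increments=[{"x": 0, "y": 0, "z": 0.1, "rx": 0, "ry": 0, "rz": 0}, {"x": 0, "y": 0, "z": 0, "rx": 0, "ry": 0, "rz": 0}])

```text
t: 18.85
ee_pos: [0.4449, -0.0886, 0.2207]
eef_rot: [0.989, 0.146, 0.0, -0.0]
wrist_force: [-0.2, 0.3, -0.4]
opening: 0.0146
```

Call:
apply_moves(increments=[{"x": 0, "y": 0, "z": 0.1, "rx": 0, "ry": 0, "rz": 0}, {"x": 0, "y": 0, "z": 0, "rx": 0, "ry": 0, "rz": 0}])

```text
t: 19.1
ee_pos: [0.4449, -0.0887, 0.2196]
eef_rot: [0.989, 0.146, -0.0, -0.0]
wrist_force: [-0.6, 0.0, -1.0]
opening: 0.0144
```

Call:
apply_moves(increments=[{"x": 0, "y": 0, "z": 0.1, "rx": 0, "ry": 0, "rz": 0}, {"x": 0, "y": 0, "z": 0, "rx": 0, "ry": 0, "rz": 0}])

```text
t: 19.35
ee_pos: [0.4451, -0.0888, 0.2192]
eef_rot: [0.989, 0.146, -0.0, -0.0]
wrist_force: [-4.4, 0.4, 10.5]
opening: 0.014
```

Call:
apply_moves(increments=[{"x": 0, "y": 0, "z": 0, "rx": 0, "ry": 0, "rz": 0}, {"x": 0, "y": 0, "z": 0, "rx": 0, "ry": 0, "rz": 0}, {"x": 0, "y": 0, "z": 0, "rx": 0, "ry": 0, "rz": 0}, {"x": 0, "y": 0, "z": -1.5, "rx": 0, "ry": 0, "rz": 0}, {"x": 0, "y": 0, "z": -3.0, "rx": 0, "ry": 0, "rz": 0}, {"x": -1.5, "y": 0, "z": -3.0, "rx": 0, "ry": 0, "rz": 0}, {"x": -2.0, "y": 0, "z": -1.5, "rx": 0, "ry": 0, "rz": 0}, {"x": 0, "y": 0, "z": 0, "rx": 0, "ry": 0, "rz": 0}, {"x": 0, "y": 0, "z": 0, "rx": 0, "ry": 0, "rz": 0}], hand=0.6)

```text
t: 20.48
ee_pos: [0.4117, -0.0986, 0.3088]
eef_rot: [0.989, 0.147, 0.0, -0.0]
wrist_force: [-0.2, 0.5, -0.2]
opening: 0.0512
```

```bash
python3 - <<'E'
from h import *
st()
q,d,ci=grab("wrist"); p,d2,c2=grab("scene")
save("w8.png",np.hstack([cv2.resize(q[20:320,220:430],(420,600),interpolation=2),cv2.resize(p[190:290,330:460],(380,600*380//780),interpolation=2) if 0 else cv2.resize(p[190:290,340:403],(378,600),interpolation=2)]))
hsv=cv2.cvtColor(q,cv2.COLOR_RGB2HSV);H,S,V=cv2.split(hsv)
m=((H>20)&(H<35)&(S>120)&(V>100)).astype(np.uint8); n,l,s,ce=cv2.connectedComponentsWithStats(m)
for i in range(1,n):
  if s[i,4]>60: u,v=ce[i]; print(ce[i],s[i],dep(ci,u,v,d[int(v),int(u)]))
m=(((H<6)|(H>174))&(S>150)&(V>80)).astype(np.uint8); n,l,s,ce=cv2.connectedComponentsWithStats(m)
for i in range(1,n):
  if s[i,4]>20: u,v=ce[i]; print("red",ce[i],s[i],clampxy(onz(ci,u,v,.043)))
E
```

```text
t 20.48 clamp mm [-81.9  -0.5] z 0.3088 world [ 0.4117 -0.0986  0.3088] xaxis yaw-YAW 0.0001 tilt [0.0007 0.0005] F [-0.2  0.5 -0.2] q [-0.65 -0.09  0.76  2.12  0.07  1.09 -1.2 ] open 0.051246271619493224
[322.50547046 206.7571116 ] [311 193  24  27 457] [ 0.44583202 -0.08748146  0.06598087]
red [288.10810811 143.43243243] [286 124   5  41 185] [-6.59502312 23.80716109]
red [358.23952096 144.17964072] [356 124   5  41 167] [ -7.11187497 -24.26131566]
```

View pics/w8.png

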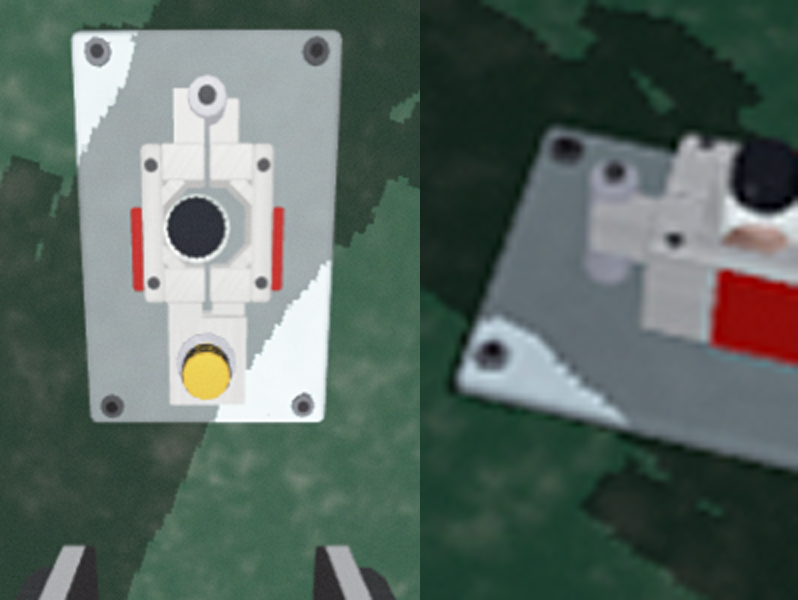

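The pin's head top is at z = 66 mm, which is home (10 + 56). The head is at crop (206,372), the collar lies flat on the lug, the vial stands at (196,228), and the pads are symmetric at (137,248) and (278,248). Last is the squeeze.

Call:
apply_moves(increments=[{"x": 3.0, "y": 0, "z": 0, "rx": 0, "ry": 0, "rz": 0}, {"x": 3.0, "y": 0, "z": 0, "rx": 0, "ry": 0, "rz": 0}, {"x": 1.4, "y": 0, "z": 0, "rx": 0, "ry": 0, "rz": 0}, {"x": 0, "y": 0, "z": 0, "rx": 0, "ry": 0, "rz": 0}, {"x": 0, "y": 0, "z": 3.0, "rx": 0, "ry": 0, "rz": 0}, {"x": 0, "y": 0, "z": 3.0, "rx": 0, "ry": 0, "rz": 0}, {"x": 0, "y": 0, "z": 2.5, "rx": 0, "ry": 0, "rz": 0}, {"x": 0, "y": 0, "z": 2.0, "rx": 0, "ry": 0, "rz": 0}, {"x": 0, "y": 0, "z": 1.0, "rx": 0, "ry": 0, "rz": 0}, {"x": 0, "y": 0, "z": 0.5, "rx": 0, "ry": 0, "rz": 0}, {"x": 0, "y": 0, "z": 0, "rx": 0, "ry": 0, "rz": 0}, {"x": 0, "y": 0, "z": 0, "rx": 0, "ry": 0, "rz": 0}], hand=1)

```text
t: 22.08
ee_pos: [0.4825, -0.0774, 0.1892]
eef_rot: [0.989, 0.146, 0.0, -0.0]
wrist_force: [-0.5, 0.0, -0.6]
opening: 0.0852
```

```bash
python3 - <<'E'
from h import *
st()
E
```

```text
t 22.07 clamp mm [-8.1 -0.7] z 0.1892 world [ 0.4825 -0.0774  0.1892] xaxis yaw-YAW -0.0002 tilt [0.0009 0.0003] F [-0.5  0.  -0.6] q [-0.56  0.34  0.72  2.06 -0.3   0.84 -0.95] open 0.0852026621716104
```

Call:
apply_moves(increments=[{"x": 0, "y": -0.04, "z": 0.5, "rx": 0, "ry": 0, "rz": 0}, {"x": 0, "y": 0, "z": 0, "rx": 0, "ry": 0, "rz": 0}])

```text
t: 22.32
ee_pos: [0.482, -0.0769, 0.1835]
eef_rot: [0.989, 0.146, -0.0, -0.0]
wrist_force: [0.1, 0.4, -0.3]
opening: 0.0855
```

Call:
apply_moves(increments=[{"x": 0, "y": 0, "z": 0, "rx": 0, "ry": 0, "rz": 0}, {"x": 0, "y": 0, "z": 0, "rx": 0, "ry": 0, "rz": 0}, {"x": 0, "y": 0, "z": 0, "rx": 0, "ry": 0, "rz": 0}, {"x": 0, "y": 0, "z": 0, "rx": 0, "ry": 0, "rz": 0}, {"x": 0, "y": 0, "z": 0, "rx": 0, "ry": 0, "rz": 0}, {"x": 0, "y": 0, "z": 0, "rx": 0, "ry": 0, "rz": 0}], hand=0, grip_force=50)

```text
t: 23.08
ee_pos: [0.4824, -0.0778, 0.1843]
eef_rot: [0.989, 0.146, 0.0, 0.0]
wrist_force: [-2.0, -3.4, 8.1]
opening: 0.0468
```

```bash
python3 - <<'E'
from h import *
st()
q,d,ci=grab("wrist"); p,d2,c2=grab("scene"); t,d3,c3=grab("top")
save("w9.png",np.hstack([cv2.resize(q,(400,300)),cv2.resize(p[170:320,300:500],(400,300),interpolation=2)]))
hsv=cv2.cvtColor(t,cv2.COLOR_RGB2HSV); print("dish diff",np.abs(t[240:290,210:270].astype(int)-cv2.cvtColor(cv2.imread("pics/top0.png"),cv2.COLOR_BGR2RGB)[240:290,210:270]).mean())
E
```

```text
t 23.07 clamp mm [-8.3 -1.1] z 0.1843 world [ 0.4824 -0.0778  0.1843] xaxis yaw-YAW -0.0007 tilt [ 0.001  -0.0008] F [-2.  -3.4  8.1] q [-0.56  0.35  0.71  2.06 -0.31  0.83 -0.94] open 0.0467753713873688
dish diff 14.721555555555556
```

View pics/w9.png

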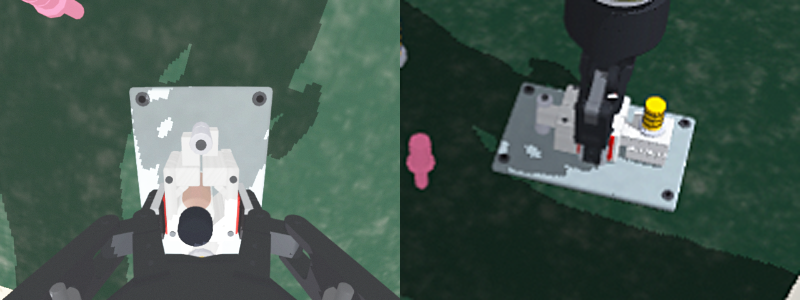

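The fingers hold both pads, with the opening at 46.8 mm (52 mm less about 4 mm of pad give). In the wrist panel the vial is upright at (195,226), and in the scene panel the pin is seated at (654,115). The dish-area difference is most likely the moved arm shadow, so I check the dish position as I hand in.

```bash
python3 - <<'E'
from h import *
import pickle
for p in (pickle.load(open("top0.pkl","rb"))[0],grab("top")[0]):
    hsv=cv2.cvtColor(p,cv2.COLOR_RGB2HSV); m=((hsv[...,1]<60)&(hsv[...,2]>110)).astype(np.uint8)[235:295,205:275]
    k=max(cv2.findContours(m,0,2)[0],key=cv2.contourArea); print("dish",cv2.minEnclosingCircle(k))
st(); print(arm.hand_in())
E
```

```text
dish ((33.36384963989258, 27.345069885253906), 16.5311279296875)
dish ((33.32162857055664, 27.505617141723633), 16.657068252563477)
t 23.27 clamp mm [-8.2 -1.1] z 0.1843 world [ 0.4824 -0.0778  0.1843] xaxis yaw-YAW -0.0006 tilt [ 0.001  -0.0008] F [-1.5 -2.5  8.9] q [-0.56  0.35  0.71  2.06 -0.31  0.83 -0.94] open 0.046561404862889066
the job is handed in; nothing more can be done
None
```

The job is done and handed in at about 23 s. I swung the hinged half shut, seated the small yellow pin from the blue block in both lugs and let go of it. The arm is now squeezing both red pads at 50 N.

**Last checks:**
- **Pin:** the top of its head is 66 mm above the bench, which matches the collar being home.
- **Clamp:** the seam looks shut in the close view. The fingers are 46.6 mm apart, against 52 mm across the uncompressed pads. That is 1.4 mm less than the pads' full 4 mm of give, and I did not explain it.
- **Vial and dish:** the vial is upright, and the dish has not moved (within 0.2 px).
- **Wrist force:** it reads about 9 N.

**One fault on the way:** the first push caught the end face of the lug, and the wrist force reached about 110 N, under the 120 N limit. I backed off and pushed closer to the hinge, which worked. The contact was on the fingers as far as I could tell.

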